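# Pass a knife tray through the inspection lane

### The arm

A 6-joint arm with a two-finger parallel gripper is mounted at the origin on the work surface. World frame = base frame: x ahead of the robot, y to its left, z up, the work surface at z = 0. Lengths are in mm, angles in rad, forces in N, time in s.
With the tool pointing down it reaches from about 300 to 775 mm from the base axis. Payload 14.6 kg.
Tool frame: the origin (TCP) lies at the very end of the fingers, on their centre line; the grasp point (between the pads) lies 19 mm behind it; z points along the fingers, y is the line along which they close (so a half turn about z gives the same grasp; the last joint's range is limited). The gripper opens to 94 mm and grips with 3 to 60 N. Pads are 16 mm wide; open, the fingers measure 119 mm over their backs; the gripper's body (75 mm by 177 mm) begins 78 mm behind the grasp point.
Start: joints at [1.203, 0.3, 1.521, -0, 1.321, -0.067], TCP at [162.954, 525.295, 168.146] pointing down, gripper open.
Joint ranges: [-3.03, 3.03], [-0.79, 2.21], [0.23, 2.52], [-1.04, 4.18], [0, 3.07], [-2.55, 2.55]. Speed limits (rad/s): [2.22, 2.22, 2.57, 3.14, 3.14, 3.14].

### API

Orientations are given as [roll, pitch, yaw] about the fixed x, y, z axes, in that order (R = Rz(yaw) Ry(pitch) Rx(roll)).
In Python, from cell import manip gives the robot as it stands.
- The arm moves only by the tool servo_tool, never from a script. Its argument "rows" is a list of rows, each a list of 7 numbers: the turn, a rotation vector about the world's x, y, z in degrees, then the shift along the world's x, y, z in mm, then the closure, from 0 (fully open) to 1 (shut). In form: [[rx, ry, rz, dx, dy, dz, fingers], ...]. A call has 1 to 20 rows; each row shifts and turns the commanded pose from where the row before left it; what a row does not reach is not made up. A row lasts 1/8 s, in which the tool goes at most 62.5 mm and 10.7 degrees, less where a joint would pass 70% of its speed; a pose out of reach is approached as far as the arm can. A call with a gripper value outside its range is refused whole. The fingers move at their own pace and stop on an object; "grip_force" is the grip in N (left out, the last holds). Time passes only in rows, so rows that do not move let the fingers close. It gives the time, the measured TCP pose, the force, the opening and the grip force at its end, in the units of the state.
- manip.read_state(): the state, without advancing time (a new reading comes with each control period).
- manip.camera(name): name is "scene" or "top" or "wrist"; returns the picture (480x640x3 uint8, red, green, blue); there is no depth.
- manip.camera_info(name): a dict with "fx", "fy", "cx", "cy" (pixels), "D" ([k1, k2, p1, p2, k3] as OpenCV has them; the pictures are not rectified), "position" and "rotation" of the camera in the world; the wrist camera has in their place "T_tool_cam" (4x4, takes a point from camera to tool coordinates, whose origin is the TCP and whose axes are the flange's). Camera axes: x right, y down, z forward; pixel columns grow to the right and rows downward; lengths in mm; the calibration is good to about 2 mm. A picture is of the moment at which its call begins: read the wrist's pose just before it. camera_info takes no time and is no camera call.
- manip.sign_off(): hands the job in; it is judged then, once.
The state is a dict: "clock": time; "joints": joint angles; "qd": joint speeds; "effort": joint torques, N m; "eef_pos": TCP position; "eef_rot": TCP orientation; "wrist_force": force on the tool from outside, world axes, zero at the start; "moment": the same for the moment, N m; "finger_gap": finger opening in mm; "finger_force": force on a finger pad.
Only numpy, scipy, OpenCV 4.12 (cv2) and the standard library are available. Lean on these libraries where they do the work, as an engineer would, in place of code of your own. Each camera call takes 0.05 s, during which the arm holds its last target. There are 200 camera calls.

### The job

Bring the tray with the utility knife in it to the flared end of the inspection lane, lay it flat on the bench in line with the lane and slide it in under the lens bridge; then let go, take the fin that has come out on the other side and draw the tray right through until it is fully home against the end stop. The knife must stay in the tray; leave the other things on the bench where they are, and let go of the tray at the end.

Things in the scene. Friction and masses are not known exactly. Their poses are not given: they have to be found in the camera images.
- tray: Shallow grey plastic tray, loose at the robot's left, 190 long (its x) x 70 wide (y), 0.2 kg; floor 4 mm, rim 14 mm high round the middle 132 mm. At each end, at x = +80 and -80 mm, stands an upright grip fin, 28 long (x) x 14 thick (y), its top 48 mm above the underside; beside the fins only the 4 mm floor. Origin: centre of the underside, z up.
- knife: Grey steel utility knife, 106 long (its x) x 24 wide x 14 mm high, 0.08 kg, lying loose inside the tray between the fins. Origin: under its middle.
- lane: Fixed inspection lane: two aluminium rails 12 mm high, 77 mm apart; the tray slides on the bench between them. Its x is the travel direction (roughly to the robot's right), y = 0 its middle line. Origin on the bench under the middle of the grey lens bridge, which spans x = -28 to +28 mm, 105 wide (77 inside), 58 mm clear below, 84 mm high on top.
- lane_mouth (a point): On the bench, middle of the lane's open flared mouth, 191 mm before the bridge's middle (lane x = -191 mm). Here the rails are 106 mm apart; they narrow to 77 mm by lane x = -110 mm. Before the mouth is bare bench.
- lane_stop (a point): On the bench, middle of the end stop's face, 215 mm past the bridge's middle (lane x = +215 mm): a bar 16 mm high across the lane. With the tray home its end touches here and its middle is at lane x = +120 mm.
- mug: white mug, 78 across x 95 mm high, handle at its y; origin at its underside. Bystander.
- jar: amber jar, 66 across x 85 mm high; origin at its underside. Bystander.
- magnifier: hand magnifier lying flat, lens ring 72 across (its origin), black handle to its -x, 176 long in all, 14 mm high; origin at its underside. Bystander.
- phone: black phone lying flat, 150 (x) x 72 x 9 mm; origin at its underside. Bystander.
- spares_box: cardboard box, 120 x 90 x 45 mm high; origin at its underside. Bystander.
Things that resemble listed ones, but are neither listed nor needed, are in the scene too. Several things have the shape of the tray; the one meant has the colours described above.

How it is judged:
By the outcome, as a careful person would: the job done as asked, in the order asked, and still so for the second after the job is handed in, with the robot touching nothing.
It also fails if it takes over 58 s, if anything falls off the work surface, if the arm or the gripper's body presses on something with over 40 N, if the wrist force passes 120 N, or if a joint passes its speed limit or range.

## Working session

There is one attempt and no reset: what is moved stays moved. The work goes in short steps, Python scripts to look and compute and a tool call to move; the robot and the scene stay as the last step left them, time stands still between calls to the robot, and variables do not carry over. Pictures are saved under pics/ and viewed, at most 10 in all, crops included, and the job is handed in when it is done.

Besides the shell and the picture viewer there is one more tool, called after ">>>" as name([rows], argument=value, ...), one row to a line, values as JSON. servo_tool: Moves the arm, as the interface text tells. Its arguments: {"type":"object","properties":{"rows":{"type":"array","items":{"type":"array","items":{"type":"number"}}},"grip_force":{"type":"number"}},"required":["rows"]}

```bash
ls; mkdir -p pics
cat > h.py <<'E'
import numpy as np, cv2
from cell import manip
def snap(name,f,crop=None,scale=1):
    im=manip.camera(name)[:,:,::-1]
    cv2.imwrite(f'pics/{f}_raw.png',im)
    if crop: im=im[crop[1]:crop[3],crop[0]:crop[2]]
    if scale!=1: im=cv2.resize(im,None,fx=scale,fy=scale,interpolation=cv2.INTER_CUBIC)
    cv2.imwrite(f'pics/{f}.png',im)
def K(i): return np.array([[i['fx'],0,i['cx']],[0,i['fy'],i['cy']],[0,0,1.]])
def p2w(name,uv,z=0):
    i=manip.camera_info(name); uv=np.array(uv,float).reshape(-1,1,2)
    n=cv2.undistortPoints(uv,K(i),np.array(i['D'],float)).reshape(-1,2)
    R=np.array(i['rotation']); p=np.array(i['position'])
    d=np.c_[n,np.ones(len(n))]@R.T
    z=np.broadcast_to(z,len(n))
    return p+d*((z-p[2])/d[:,2])[:,None]
def w2p(name,P):
    i=manip.camera_info(name);R=np.array(i['rotation']); p=np.array(i['position'])
    return cv2.projectPoints(np.array(P,float).reshape(-1,1,3),cv2.Rodrigues(R.T)[0],-R.T@p,K(i),np.array(i['D'],float))[0].reshape(-1,2)
E
python3 - <<'E'
from h import *
snap('top','top1');snap('scene','scene1')
s=manip.read_state();print({k:np.round(v,3) for k,v in s.items()})
for n in('top','scene'):
  i=manip.camera_info(n);print({k:np.round(v,3).tolist() for k,v in i.items() if not isinstance(v,str)})
E
```

```text
pics
{'clock': np.float64(0.1), 'joints': array([ 1.203,  0.3  ,  1.521, -0.   ,  1.321, -0.067]), 'qd': array([-0.001, -0.001, -0.003,  0.001, -0.001, -0.001]), 'effort': array([ 2.0000e-03, -5.3265e+01, -3.5328e+01,  7.1000e-02,  2.3000e-02,
       -0.0000e+00]), 'eef_pos': array([162.856, 525.071, 167.656]), 'eef_rot': array([-3.141, -0.   ,  2.841]), 'wrist_force': array([ 0.605,  0.45 , -0.158]), 'moment': array([-0.008, -0.013, -0.06 ]), 'finger_force': np.float64(0.0), 'finger_gap': np.float64(93.827)}
{'fx': 573.973, 'fy': 573.973, 'cx': 330.452, 'cy': 232.286, 'D': [-0.044, 0.0, 0.0, 0.0, 0.0], 'position': [281.22, -35.681, 1306.503], 'rotation': [-2.971, 0.014, -1.569]}
{'fx': 436.878, 'fy': 436.878, 'cx': 313.175, 'cy': 242.941, 'D': [-0.073, 0.0, 0.0, 0.0, 0.0], 'position': [1112.141, 50.972, 602.404], 'rotation': [-2.332, -0.02, 1.691]}
```

View pics/top1.png

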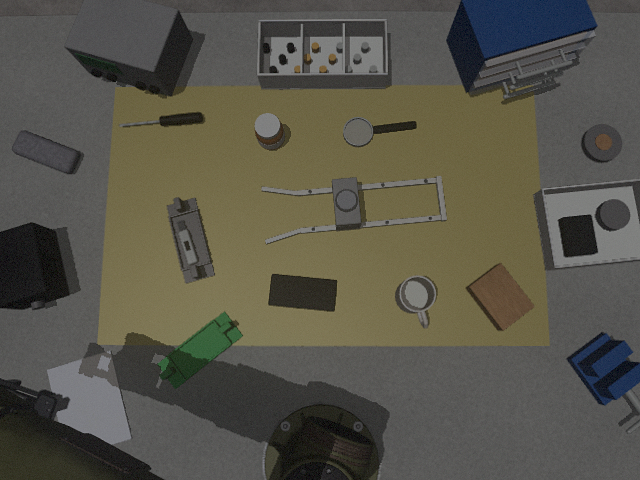

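View pics/scene1.png

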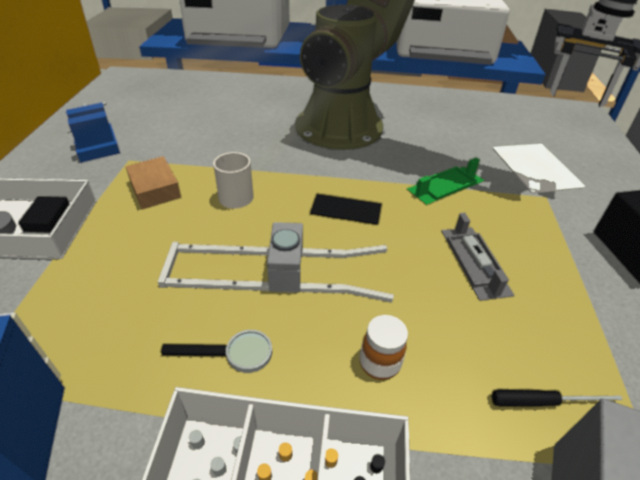

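The tray candidates are the grey one at top-view pixel (190,240), which holds the knife, and the green one at (200,350). Grey matches the description, so I'll check it up close.

```bash
sed -i "s/R=np.array(i\['rotation'\])/R=Rot.from_euler('xyz',i['rotation']).as_matrix()/; s/^import numpy.*/&\nfrom scipy.spatial.transform import Rotation as Rot/" h.py
python3 - <<'E'
from h import *
im=cv2.imread('pics/top1_raw.png')
def cr(x0,y0,x1,y1,s,f):
    c=cv2.resize(im[y0:y1,x0:x1],None,fx=s,fy=s,interpolation=cv2.INTER_CUBIC)
    c=cv2.convertScaleAbs(c,alpha=1.7)
    for x in range(x0-x0%10+10,x1,10):
        cv2.line(c,((x-x0)*s,0),((x-x0)*s,8),(0,0,255),1); 
        if x%20==0: cv2.putText(c,str(x),((x-x0)*s-10,20),0,.4,(0,0,255))
    for y in range(y0-y0%10+10,y1,10):
        cv2.line(c,(0,(y-y0)*s),(8,(y-y0)*s),(0,0,255),1); cv2.putText(c,str(y),(10,(y-y0)*s+4),0,.4,(0,0,255))
    cv2.imwrite(f'pics/{f}.png',c)
cr(150,190,230,290,6,'tray');cr(256,168,456,250,4,'lane')
print(p2w('top',[[345,204]],84), p2w('top',[[190,240]]))
E
```

```text
[[554.06398528 -50.05179393  84.        ]] [[487.93561442 308.36831012   0.        ]]
```

View pics/tray.png

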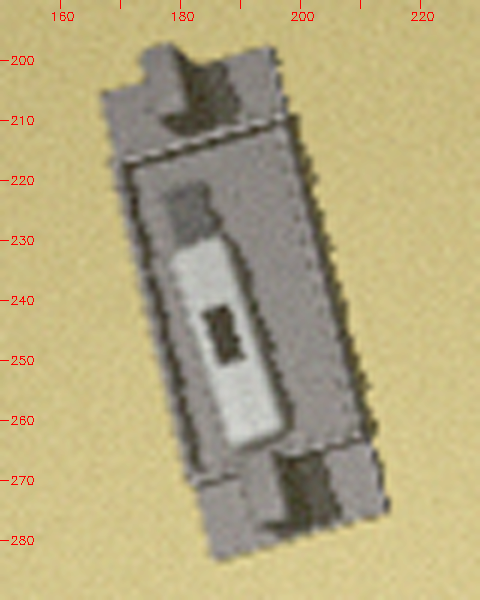

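View pics/lane.png

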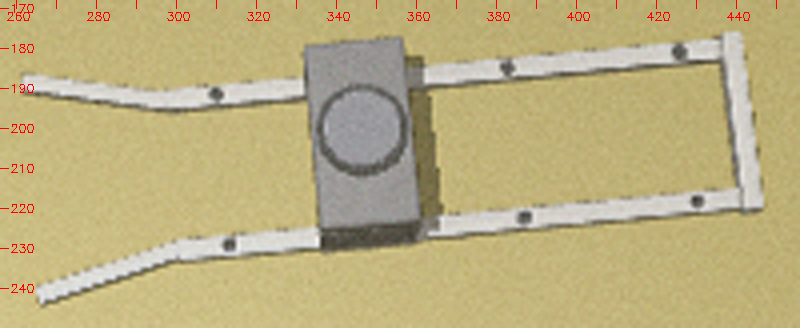

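Tray crop: the grey tray has the knife in it. Its floor corners are at about (166.7,205.5), (195.3,197.5), (214.7,275.3) and (185.8,283.3). Lane crop: the bridge top corners are at (332.3,179.3), (356.5,177.3), (361,222.5) and (336,225). The stop face runs from (436.5,179) to (441.5,219), and the flared mouth is on the left at x≈262.

Run:
```python
from h import *
from scipy.optimize import least_squares
def fit(L,P,x0):
    # L local pts (x,y,z), P pixels -> pose x,y,yaw
    L=np.array(L,float);P=np.array(P,float)
    def W(v):
        c,s=np.cos(v[2]),np.sin(v[2]); return np.c_[v[0]+c*L[:,0]-s*L[:,1],v[1]+s*L[:,0]+c*L[:,1],L[:,2]]
    r=least_squares(lambda v:(w2p('top',W(v))-P).ravel(),x0,x_scale=[100,100,1])
    print(np.round(r.x,3),'deg',np.degrees(r.x[2]).round(2)); print(np.round(r.fun.reshape(-1,2),1).tolist()); return r.x
pt=[[166.7,205.5],[195.3,197.5],[214.7,275.3],[185.8,283.3]]
w=p2w('top',pt,4);print(np.round(w,1),np.linalg.norm(np.diff(w,axis=0),axis=1))
# tray: +x toward -X world (robot). 
t=fit([[-95,-35,4],[-95,35,4],[95,35,4],[95,-35,4]],pt,[490,308,3.3-.2]) if 0 else None
for L in ([[95,35,4],[95,-35,4],[-95,-35,4],[-95,35,4]],): t=fit(L,pt,[490,308,.2])
b=[[332.3,179.3],[356.5,177.3],[361,222.5],[336,225]]
print(np.round(p2w('top',b,84),1))
l=fit([[-28,52.5,84],[28,52.5,84],[28,-52.5,84],[-28,-52.5,84],[215,38.5,12],[215,-38.5,12],[-110,-38.5,12],[-110,38.5,12]],b+[[437,183],[441,215.3],[300,229.5],[299.5,195.5]],[550,-50,-1.5])
c,s=np.cos(l[2]),np.sin(l[2])
g=lambda x,y=0:np.round([l[0]+c*x-s*y,l[1]+s*x+c*y],1)
for x in(-300,-191,-110,120,215):print(x,g(x))
c2,s2=np.cos(t[2]),np.sin(t[2]);
for x in(80,-80):print('fin',x,t[0]+c2*x,t[1]+s2*x)
i=manip.camera_info('wrist');print(i)
```

```text
[[569.  365.9   4. ]
 [588.  299.3   4. ]
 [405.7 246.9   4. ]
 [387.2 312.7   4. ]] [ 69.34704271 189.72301332  68.34353368]
[4.87491e+02 3.06212e+02 2.81000e-01] deg 16.12
[[-0.1, -0.0], [0.1, -0.2], [0.3, -0.1], [-0.3, 0.3]]
[[609.6 -22.3  84. ]
 [614.1 -75.5  84. ]
 [513.  -84.6  84. ]
 [507.5 -30.5  84. ]]
[561.128 -54.052  -1.477] deg -84.64
[[-0.5, -0.5], [0.7, -0.8], [1.0, 0.7], [0.3, 0.6], [-0.0, 0.2], [0.1, 0.2], [0.2, -0.9], [-2.0, 0.5]]
-300 [533.1 244.6]
-191 [543.3 136.1]
-110 [550.9  55.5]
120 [ 572.3 -173.5]
215 [ 581.2 -268.1]
fin 80 564.3444119908717 328.4289940139263
fin -80 410.638022452311 283.99538269298773
{'fx': 359.5815898755975, 'fy': 359.5815898755975, 'cx': 316.5133888402998, 'cy': 241.2370897187042, 'D': array([-0.0459116,  0.       ,  0.       ,  0.       ,  0.       ]), 'T_tool_cam': array([[ 2.64651910e-04, -9.72875748e-01, -2.31328139e-01,
         6.73906979e+01],
       [ 9.99999788e-01,  1.19872575e-04,  6.39916670e-04,
        -1.63161250e-01],
       [-5.94829510e-04, -2.31328260e-01,  9.72875574e-01,
        -2.16415358e+02],
       [ 0.00000000e+00,  0.00000000e+00,  0.00000000e+00,
         1.00000000e+00]])}
```

>>> servo_tool([
  [0,0,-10.48,28.67,-14.05,-2,0],
  [0,0,-10.48,28.67,-14.05,-2,0],
  [0,0,-10.48,28.67,-14.05,-2,0],
  [0,0,-10.48,28.67,-14.05,-2,0],
  [0,0,-10.48,28.67,-14.05,-2,0],
  [0,0,-10.48,28.67,-14.05,-2,0],
  [0,0,-10.48,28.67,-14.05,-2,0],
  [0,0,-10.48,28.67,-14.05,-2,0],
  [0,0,-10.48,28.67,-14.05,-2,0],
  [0,0,-10.48,28.67,-14.05,-2,0],
  [0,0,-10.48,28.67,-14.05,-2,0],
  [0,0,-10.48,28.67,-14.05,-2,0],
  [0,0,-10.48,28.67,-14.05,-2,0],
  [0,0,-10.48,28.67,-14.05,-2,0],
  [0,0,0,0,0,0,0.3],
  [0,0,0,0,0,0,0.3],
])

```text
clock: 2.1
eef_pos: [563.7, 328.9, 139.8]
eef_rot: [-3.142, 0.001, 0.283]
wrist_force: [0.1, -0.5, 0.3]
finger_gap: 77.4
finger_force: 0.0
```

```bash
cat >> h.py <<'E'
def cam(T=None):
    i=manip.camera_info('wrist'); s=manip.read_state()
    M=np.eye(4);M[:3,:3]=Rot.from_euler('xyz',s['eef_rot']).as_matrix();M[:3,3]=s['eef_pos']
    return i,M@np.array(i['T_tool_cam'])
def wproj(P,i,M):
    R=M[:3,:3];return cv2.projectPoints(np.array(P,float).reshape(-1,1,3),cv2.Rodrigues(R.T)[0],-R.T@M[:3,3],K(i),np.array(i['D'],float))[0].reshape(-1,2)
def loc(v,L):
    L=np.array(L,float);c,s=np.cos(v[2]),np.sin(v[2]); return np.c_[v[0]+c*L[:,0]-s*L[:,1],v[1]+s*L[:,0]+c*L[:,1],L[:,2]]
E
python3 - <<'E'
from h import *
i,M=cam();s=manip.read_state();print(s['eef_pos'],s['eef_rot'],s['joints'],s['finger_gap'],s['clock'])
im=manip.camera('wrist')[:,:,::-1].copy();cv2.imwrite('pics/w1_raw.png',im)
im=cv2.convertScaleAbs(im,alpha=1.5)
t=[487.5,306.2,.2813]
for L in ([[66,7,48],[94,7,48],[94,-7,48],[66,-7,48]],[[95,35,4],[95,-35,4],[-95,-35,4],[-95,35,4]]):
    cv2.polylines(im,[np.int32(np.round(wproj(loc(t,L),i,M)))],True,(0,0,255),1)
cv2.imwrite('pics/w1.png',im)
E
```

```text
[563.68510527 328.8731698  139.81791451] [-3.14158577e+00  7.88072723e-04  2.82769820e-01] [4.71964435e-01 5.53511408e-01 1.22966268e+00 1.58511432e-04
 1.35919128e+00 1.75995759e+00] 77.37050041574481 2.1
```

View pics/w1.png

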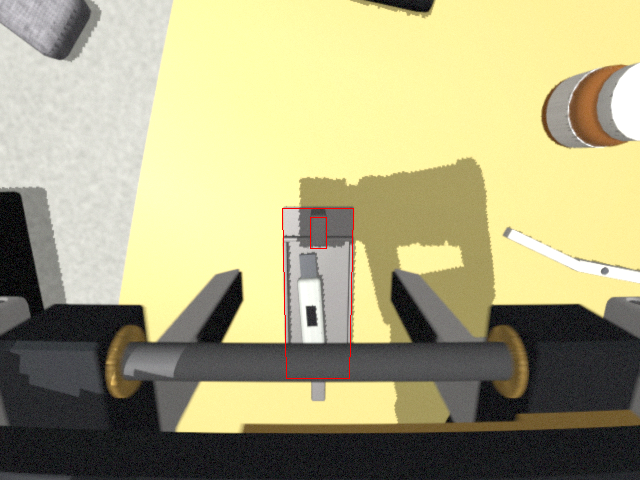

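The overlay agrees with the tray outline and the fin top at (318,232), and the knife is inside. I'll descend and grip.

>>> servo_tool([
  [0,0,0,0.3,-0.2,-25,0.4],
  [0,0,0,0.3,-0.2,-25,0.4],
  [0,0,0,0,0,-25,0.4],
  [0,0,0,0,0,-25,0.4],
  [0,0,0,0,0,-15,0.4],
  [0,0,0,0,0,-11,0.4],
  [0,0,0,0,0,0,1],
  [0,0,0,0,0,0,1],
  [0,0,0,0,0,0,1],
  [0,0,0,0,0,0,1],
  [0,0,0,0,0,0,1],
  [0,0,0,0,0,0,1],
], grip_force=40)

```text
clock: 3.65
eef_pos: [565.0, 328.2, 14.2]
eef_rot: [-3.142, -0.0, 0.28]
wrist_force: [0.0, -0.3, -0.0]
finger_gap: 1.3
finger_force: 0.0
```

Run:
```python
from h import *
from scipy.optimize import least_squares
# lane refit: sub-pixel rail edges from top image, columns across the straight part
im=cv2.imread('pics/top1_raw.png').astype(float).mean(2)
hsv=cv2.cvtColor(cv2.imread('pics/top1_raw.png'),cv2.COLOR_BGR2HSV).astype(float)
S=hsv[:,:,1]
def band(u,v0,v1):   # whitish (low saturation) rail centre
    w=np.clip(110-S[v0:v1,u],0,None); w=w*(w>25); return (w*np.arange(v0,v1)).sum()/w.sum() if w.sum()>0 else np.nan
for n,f in(('up',lambda u:int(191-(u-310)*.085)),('lo',lambda u:int(229-(u-313)*.089))):
    us=[u for u in list(range(306,328,3))+list(range(372,434,4))]
    uv=np.array([[u,band(u,f(u)-7,f(u)+8)] for u in us]); uv=uv[~np.isnan(uv[:,1])]
    w=p2w('top',uv,11)
    p=np.polyfit(w[:,1],w[:,0],1); r=w[:,0]-np.polyval(p,w[:,1])
    print(n,'x at y=-54:',np.polyval(p,-54).round(1),'slope deg',np.degrees(np.arctan(p[0])).round(2),'rms',r.std().round(2),len(uv))
```

```text
up x at y=-54: 608.3 slope deg -5.38 rms 0.32 24
lo x at y=-54: 519.2 slope deg -5.36 rms 0.29 24
```

Run:
```python
from h import *
i,M=cam()
im=manip.camera('wrist')[:,:,::-1].copy()
a=cv2.convertScaleAbs(im,alpha=1.4)
t=[487.5,306.2,.2813]
for L in ([[66,7,48],[94,7,48],[94,-7,48],[66,-7,48]],[[95,35,4],[95,-35,4],[-95,-35,4],[-95,35,4]]):
    cv2.polylines(a,[np.int32(np.round(wproj(loc(t,L),i,M)))],True,(0,0,255),1)
b=cv2.resize(cv2.convertScaleAbs(cv2.imread('pics/w1_raw.png')[190:420,260:380],alpha=1.5),None,fx=2.08,fy=2.08)
out=np.hstack([cv2.resize(a,(550,412)),b[:412,:250]])
cv2.imwrite('pics/w2.png',out);print(out.shape)
```

```text
(412, 800, 3)
```

View pics/w2.png

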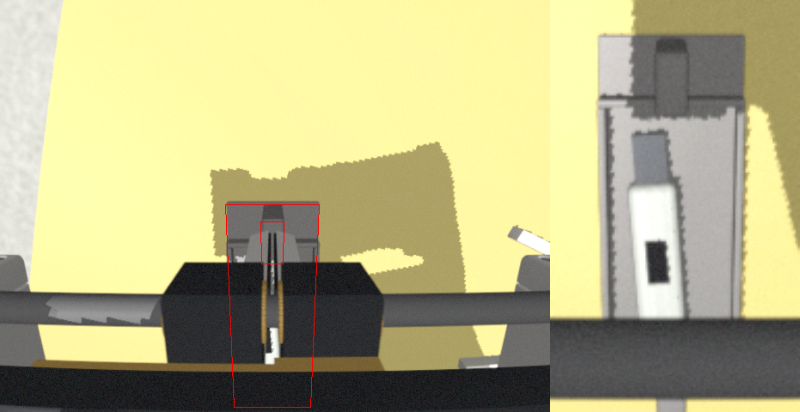

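Run:
```python
from h import *
s=manip.read_state();print(s['finger_gap'],s['finger_force'],s['eef_pos'])
im=manip.camera('wrist')[:,:,::-1]; sc=manip.camera('scene')[:,:,::-1];tp=manip.camera('top')[:,:,::-1]
cv2.imwrite('pics/s3_raw.png',sc);cv2.imwrite('pics/t3_raw.png',tp)
q=w2p('scene',[565,328,30])[0];print(q)
x,y=np.int32(q)
a=cv2.resize(cv2.convertScaleAbs(im[220:320,266:366],alpha=2),(400,400),interpolation=cv2.INTER_CUBIC)
b=cv2.resize(cv2.convertScaleAbs(sc[y-70:y+50,x-75:x+45],alpha=1.2),(400,400),interpolation=cv2.INTER_CUBIC)
cv2.imwrite('pics/c3.png',np.hstack([a,b]))
```

```text
0.5043463091550633 0.0 [564.90864808 328.20069263  14.13825301]
[497.64997721 280.90493353]
```

View pics/c3.png

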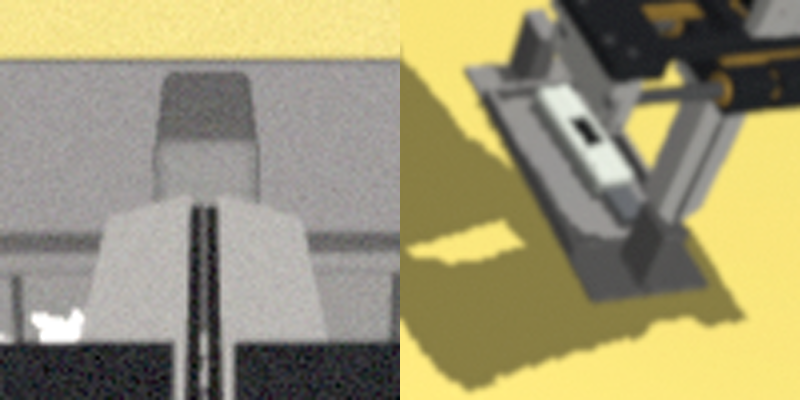

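>>> servo_tool([
  [0,0,0,0,0,0,0.4],
  [0,0,0,0,0,0,0.4],
  [0,0,0,0,0,0,0.4],
  [0,0,0,0,0,0,0.4],
  [0,0,0,0,0,0,0.4],
])

```text
clock: 4.47
eef_pos: [564.9, 328.2, 14.1]
eef_rot: [-3.142, 0.0, 0.28]
wrist_force: [0.1, -0.8, -0.5]
finger_gap: 47.2
finger_force: 0.0
```

Run:
```python
from h import *
s=manip.read_state();print(s['finger_gap'],s['finger_force'],s['eef_pos'])
i,M=cam()
im=manip.camera('wrist')[:,:,::-1].copy(); sc=manip.camera('scene')[:,:,::-1]
cv2.imwrite('pics/w4_raw.png',im)
w1=cv2.imread('pics/w1_raw.png')
t=[487.5,306.2,.2813]
x,y=490,275
a=cv2.convertScaleAbs(im,alpha=1.6)
p=np.int32(wproj(loc(t,[[80,0,14.]]),i,M))[0];print(p)
cv2.drawMarker(a,tuple(int(k) for k in p),(0,0,255),0,6)
r=lambda c:cv2.resize(c,(400,300),interpolation=cv2.INTER_CUBIC)
A=r(a[200:335,226:406]);B=r(cv2.convertScaleAbs(sc[y-55:y+50,x-70:x+70],alpha=1.2))
C=r(cv2.convertScaleAbs(w1[200:335,226:406],alpha=1.6))
sc0=cv2.imread('pics/scene1_raw.png');D=r(cv2.convertScaleAbs(sc0[y-55:y+50,x-70:x+70],alpha=1.2))
cv2.imwrite('pics/c4.png',np.vstack([np.hstack([A,B]),np.hstack([C,D])]))
```

```text
47.20117423218594 0.0 [564.91049674 328.20507019  14.13228127]
[316 264]
```

View pics/c4.png

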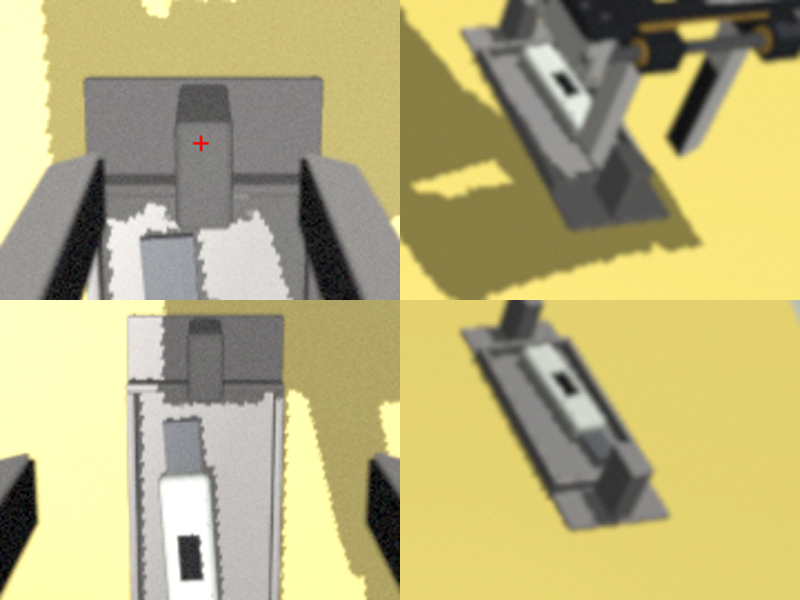

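The picture explains the missed grasp. The finger tips appear at v≈272 with 88 px across a 47 mm gap, which puts them at a depth of about 190 mm. They are therefore about 35 mm behind the nominal TCP, so they closed just above the fin (z≈49), and the tray hasn't moved. I'll go 33 mm lower, watching the force.

>>> servo_tool([
  [0,0,0,-0.3,0.2,-11,0.4],
  [0,0,0,-0.3,0,-8,0.4],
  [0,0,0,0,0,-6,0.4],
  [0,0,0,0,0,-4,0.4],
  [0,0,0,0,0,-4,0.4],
  [0,0,0,0,0,0,1],
  [0,0,0,0,0,0,1],
  [0,0,0,0,0,0,1],
  [0,0,0,0,0,0,1],
  [0,0,0,0,0,0,1],
], grip_force=40)

```text
clock: 5.82
eef_pos: [564.4, 328.4, -18.7]
eef_rot: [3.141, -0.0, 0.28]
wrist_force: [1.1, -0.8, 0.2]
finger_gap: 14.0
finger_force: 40.0
```

>>> servo_tool([
  [0,0,3,-2.27,-0.22,0,1],
  [0,0,5,-2.27,-0.22,0,1],
  [0,0,5,-2.27,-0.22,0,1],
  [0,0,5,-2.27,-0.22,0,1],
  [0,0,5,-2.27,-0.22,0,1],
  [0,0,5,-2.27,-0.22,0,1],
  [0,0,5,-2.27,-0.22,0,1],
  [0,0,5,-2.27,-0.22,0,1],
  [0,0,5,-2.27,-0.22,0,1],
  [0,0,5,-2.27,-0.22,0,1],
  [0,0,5,-2.27,-0.22,0,1],
  [0,0,5,-2.27,-0.22,0,1],
  [0,0,5,-2.27,-0.22,0,1],
  [0,0,5,-2.27,-0.22,0,1],
  [0,0,5,-2.27,-0.22,0,1],
  [0,0,4,-2.27,-0.22,0,1],
  [0,0,2.3,0,0,0,1],
  [0,0,0,0,0,0,1],
])

```text
clock: 8.07
eef_pos: [528.0, 324.9, -18.8]
eef_rot: [-3.142, -0.0, 1.664]
wrist_force: [-1.4, 0.0, 0.0]
finger_gap: 13.6
finger_force: 40.0
```

Run:
```python
from h import *
s=manip.read_state();p=s['eef_pos'];y=s['eef_rot'][2];print(p,np.degrees(y),s['finger_gap'],s['wrist_force'])
tp=manip.camera('top')[:,:,::-1];cv2.imwrite('pics/t5_raw.png',tp)
a=cv2.convertScaleAbs(tp[165:285,170:330],alpha=1.6)
a=cv2.resize(a,None,fx=5,fy=5,interpolation=cv2.INTER_CUBIC)
t=[p[0]-80*np.cos(y),p[1]-80*np.sin(y),y]
for L in([[95,35,4],[95,-35,4],[-95,-35,4],[-95,35,4]],):
    q=(w2p('top',loc(t,L))-[170,165]+.5)*5; cv2.polylines(a,[np.int32(q)],True,(0,0,255),1)
l=[563.7,-53.4,np.radians(-84.63)]
for yy in(38.5,-38.5):
    q=(w2p('top',loc(l,[[-110,yy,12],[-20,yy,12]]))-[170,165]+.5)*5; cv2.polylines(a,[np.int32(q)],False,(255,0,0),1)
q=(w2p('top',loc(l,[[-191,53,12],[-191,-53,12]]))-[170,165]+.5)*5; cv2.polylines(a,[np.int32(q)],False,(255,0,0),1)
cv2.imwrite('pics/t5.png',a);print(a.shape)
```

```text
[527.98087652 324.8771447  -18.76039304] 95.32939960357767 13.593705369423512 [-1.44480547  0.0343912   0.0469037 ]
(600, 800, 3)
```

View pics/t5.png

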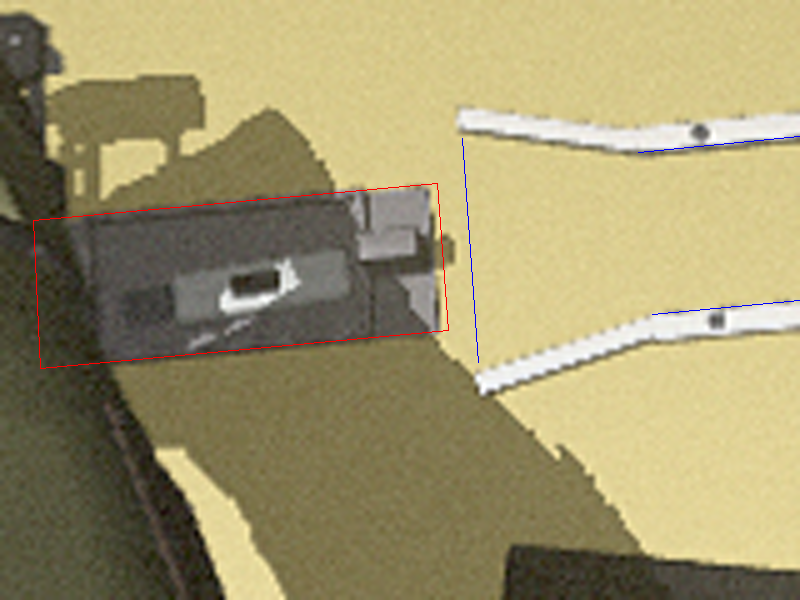

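The tray lies flat and in line with the lane. Its leading corners are at crop pixels (428,188) and (437,330), and the mouth starts at x≈465. The fit is within about 1 mm laterally, so I'll start pushing it in.

>>> servo_tool([
  [0,0,0,0.66,-7,0,1],
  [0,0,0,1.31,-14,0,1],
  [0,0,0,1.31,-14,0,1],
  [0,0,0,1.31,-14,0,1],
  [0,0,0,1.31,-14,0,1],
  [0,0,0,1.31,-14,0,1],
  [0,0,0,1.31,-14,0,1],
  [0,0,0,1.31,-14,0,1],
  [0,0,0,1.31,-14,0,1],
  [0,0,0,1.31,-14,0,1],
  [0,0,0,0.66,-7,0,1],
  [0,0,0,0,0,0,1],
])

```text
clock: 9.62
eef_pos: [541.3, 184.0, -18.8]
eef_rot: [3.142, 0.001, 1.664]
wrist_force: [0.3, -3.5, 4.8]
finger_gap: 13.6
finger_force: 40.0
```

>>> servo_tool([
  [0,0,0,0.66,-7,0,1],
  [0,0,0,1.31,-14,0,1],
  [0,0,0,1.31,-14,0,1],
  [0,0,0,1.31,-14,0,1],
  [0,0,0,1.31,-14,0,1],
  [0,0,0,1.31,-14,0,1],
  [0,0,0,1.31,-14,0,1],
  [0,0,0,1.31,-14,0,1],
  [0,0,0,1.31,-14,0,1],
  [0,0,0,1.31,-14,0,1],
  [0,0,0,1.31,-14,0,1],
  [0,0,0,1,-10,0,1],
  [0,0,0,0.6,-6,0,1],
  [0,0,0,0,0,0,1],
])

```text
clock: 11.38
eef_pos: [556.6, 20.4, -18.8]
eef_rot: [3.142, 0.001, 1.664]
wrist_force: [-0.4, -3.3, 5.5]
finger_gap: 13.8
finger_force: 40.0
```

>>> servo_tool([
  [0,0,0,0,0,0,0.5],
  [0,0,0,0,0,0,0.5],
  [0,0,0,0,0,0,0.5],
  [0,0,0,0,0,0,0.5],
  [0,0,0,0,0,20,0.5],
  [0,0,0,0,0,30,0.5],
  [0,0,0,0,0,40,0.5],
  [0,0,0,0,0,30,0.5],
  [0,0,0,2.8,-30,0,0.5],
  [0,0,0,2.8,-30,0,0.5],
  [0,0,0,2.8,-30,0,0.5],
  [0,0,0,2.8,-30,0,0.5],
  [0,0,0,2.8,-30,0,0.5],
  [0,0,0,0.7,-6.3,0,0.5],
  [0,0,0,0,0,0,0.5],
])

```text
clock: 13.25
eef_pos: [571.1, -134.1, 101.0]
eef_rot: [-3.141, -0.0, 1.664]
wrist_force: [-0.0, 0.2, 0.0]
finger_gap: 47.2
finger_force: 0.0
```

Run:
```python
from h import *
s=manip.read_state();p=s['eef_pos'];y=s['eef_rot'][2];print(p,np.degrees(y),s['finger_gap'])
i,M=cam()
im=manip.camera('wrist')[:,:,::-1].copy();cv2.imwrite('pics/w6_raw.png',im)
# expected fin top box at tool xy
f=[p[0],p[1],y]
box=wproj(loc(f,[[-14,7,48],[14,7,48],[14,-7,48],[-14,-7,48]]),i,M);print(np.round(box))
a=cv2.convertScaleAbs(im,alpha=1.5)
cv2.polylines(a,[np.int32(np.round(box))],True,(0,0,255),1)
cv2.imwrite('pics/w6.png',a)
# compare: scanline profiles around fin
u0,v0=np.int32(box.mean(0))
print(im[v0-50:v0+50:4,u0].tolist())
print(im[v0,u0-30:u0+30:3].mean(-1).astype(int).tolist())
```

```text
[ 571.06672596 -134.12117648  100.99419581] 95.32780791702183 47.163435506874926
[[308. 262.]
 [308. 227.]
 [327. 227.]
 [326. 262.]]
[[188, 195, 192], [188, 193, 190], [186, 193, 190], [183, 190, 187], [138, 143, 141], [136, 136, 137], [142, 144, 146], [71, 71, 73], [68, 69, 69], [109, 109, 111], [138, 140, 141], [133, 137, 138], [135, 137, 140], [135, 136, 139], [132, 134, 137], [78, 79, 78], [81, 80, 82], [79, 78, 81], [76, 119, 128], [75, 121, 128], [76, 121, 130], [78, 121, 130], [78, 121, 130], [78, 121, 129], [72, 119, 127]]
[85, 81, 82, 78, 80, 87, 87, 96, 137, 137, 137, 136, 135, 82, 106, 135, 135, 136, 134, 135]
```

The fin top spans about v=229–262 and u=311–326, within 2 mm of the prediction, so I'll descend and grip.

>>> servo_tool([
  [0,0,0,0,0,-30,0.5],
  [0,0,0,0,0,-30,0.5],
  [0,0,0,0,0,-30,0.5],
  [0,0,0,0,0,-18,0.5],
  [0,0,0,0,0,-11,0.5],
  [0,0,0,0,0,0,1],
  [0,0,0,0,0,0,1],
  [0,0,0,0,0,0,1],
  [0,0,0,0,0,0,1],
  [0,0,0,0,0,0,1],
])

```text
clock: 14.55
eef_pos: [571.5, -134.5, -17.3]
eef_rot: [3.141, 0.0, 1.664]
wrist_force: [-2.1, 0.6, 4.9]
finger_gap: 13.8
finger_force: 40.0
```

>>> servo_tool([
  [0,0,0,0.66,-7,0,1],
  [0,0,0,1.31,-14,0,1],
  [0,0,0,1.31,-14,0,1],
  [0,0,0,1.31,-14,0,1],
  [0,0,0,1.31,-14,0,1],
  [0,0,0,1.31,-14,0,1],
  [0,0,0,1.31,-14,0,1],
  [0,0,0,0.75,-8,0,1],
  [0,0,0,0.5,-5,0,1],
  [0,0,0,0,0,0,1],
])

```text
clock: 15.8
eef_pos: [581.4, -238.9, -17.3]
eef_rot: [3.141, 0.001, 1.664]
wrist_force: [0.1, -2.0, 3.9]
finger_gap: 13.6
finger_force: 40.0
```

>>> servo_tool([
  [0,0,0,0.28,-3,0,1],
  [0,0,0,0.28,-3,0,1],
  [0,0,0,0.19,-2,0,1],
  [0,0,0,0.19,-2,0,1],
  [0,0,0,0.1,-1,0,1],
])

```text
clock: 16.42
eef_pos: [582.4, -249.0, -17.3]
eef_rot: [3.141, -0.0, 1.664]
wrist_force: [-1.0, 5.3, 6.3]
finger_gap: 14.0
finger_force: 40.0
```

>>> servo_tool([
  [0,0,0,0.1,-1,0,1],
  [0,0,0,0.1,-1,0,1],
  [0,0,0,0,0,0,1],
])

```text
clock: 16.8
eef_pos: [582.6, -251.0, -17.3]
eef_rot: [3.141, -0.0, 1.664]
wrist_force: [0.0, 4.4, 7.1]
finger_gap: 14.0
finger_force: 40.0
```

>>> servo_tool([
  [0,0,0,0.1,-1,0,1],
  [0,0,0,0.1,-1,0,1],
  [0,0,0,0,0,0,1],
])

```text
clock: 17.18
eef_pos: [582.7, -251.6, -17.2]
eef_rot: [3.141, -0.002, 1.665]
wrist_force: [-3.3, 13.1, 10.2]
finger_gap: 14.3
finger_force: 40.0
```

Contact with the stop: the force rose to 13 N at lane x≈199, and about 200 was expected. I'll press slightly, release and lift away.

>>> servo_tool([
  [0,0,0,0,-1,0,1],
  [0,0,0,0,0,0,1],
  [0,0,0,0,0,0,0.5],
  [0,0,0,0,0,0,0.5],
  [0,0,0,0,0,0,0.5],
  [0,0,0,0,0,0,0.5],
  [0,0,0,0,0,20,0.5],
  [0,0,0,0,0,40,0.5],
  [0,0,0,0,0,50,0.5],
  [0,0,0,-30,0,50,0.5],
  [0,0,0,-60,0,0,0.5],
  [0,0,0,-60,0,0,0.5],
  [0,0,0,-50,0,0,0.5],
  [0,0,0,0,0,0,0.5],
  [0,0,0,0,0,0,0.5],
])

```text
clock: 19.05
eef_pos: [383.1, -254.8, 143.4]
eef_rot: [3.14, 0.001, 1.664]
wrist_force: [0.5, 0.1, 0.1]
finger_gap: 46.7
finger_force: 0.0
```

Run:
```python
from h import *
s=manip.read_state();print(s['eef_pos'],s['wrist_force'],s['finger_gap'])
tp=manip.camera('top')[:,:,::-1];w=manip.camera('wrist')[:,:,::-1];sc=manip.camera('scene')[:,:,::-1]
r=lambda c,a,W,H:cv2.resize(cv2.convertScaleAbs(c,alpha=a),(W,H),interpolation=cv2.INTER_CUBIC)
A=r(tp[165:240,330:460],1.6,520,300);B=r(sc[215:315,130:330],1.2,600,300)
C=r(tp,1.3,280,300)
cv2.imwrite('pics/fin.png',np.vstack([np.hstack([A,C]),np.hstack([B,np.zeros((300,200,3),np.uint8)])]))
```

```text
[ 383.12250494 -254.79283996  143.35639289] [0.46315683 0.08510153 0.08538629] 46.74678330545226
```

View pics/fin.png

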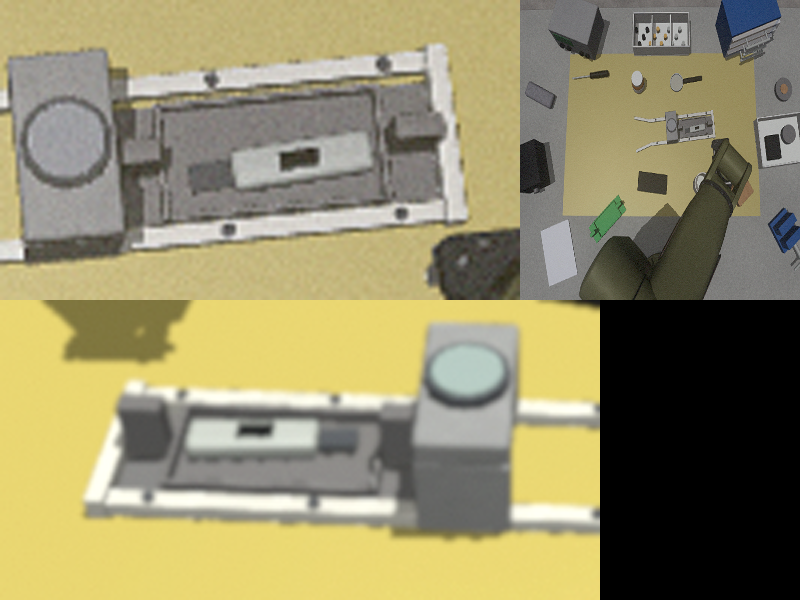

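The final picture shows the tray against the stop bar with the knife in it and the bystanders where they were. The gripper is clear of everything, so I'll hand in.

```bash
python3 -c "
from cell import manip
print(manip.sign_off())"
```

```text
the job is handed in; nothing more can be done
None
```

The job is handed in after about 19 s on the robot clock: the tray is through the lane and home against the end stop with the knife still in it, the gripper has let go, and the other things look unmoved in the final pictures.

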